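# Pack the finished tea-light holders into their cartons

## Task

Pack the four finished tea-light holders, the ones with candle cups bored in the top: set each one down, upright and without dropping it, in the open carton made for its shape and length (the round one in the round carton, and the one-, two- and three-cup blocks in the square, middle and longest cartons), so that it stands flat on the carton's floor. Leave the two undrilled blanks where they stand, and let go of everything at the end.

Things in the scene. Friction and masses are not known exactly. Their poses are not given: they have to be found in the camera images.
- holder1_c (a point): Loose tea-light holder in bare light wood, standing on the table cups up: square block 54 mm long, 54 mm wide and 55 mm tall with one round candle cup bored in the top, 39 mm wide and 18 mm deep and floored with a bright metal disc. About 80 g. Origin at the centre of the holder, half-way up (27.5 mm above its underside); z up. x along its side, y across.
- holder2_c (a point): Loose tea-light holder in bare light wood, standing on the table cups up: oblong block 100 mm long, 54 mm wide and 55 mm tall with two round candle cups bored in the top, each 39 mm wide and 18 mm deep and floored with a bright metal disc, in a row 46 mm apart. About 160 g. Origin at the centre of the holder, half-way up (27.5 mm above its underside); z up. x along its length, y across.
- holder3_c (a point): Loose tea-light holder in bare light wood, standing on the table cups up: oblong block 146 mm long, 54 mm wide and 55 mm tall with three round candle cups bored in the top, each 39 mm wide and 18 mm deep and floored with a bright metal disc, in a row 46 mm apart. About 240 g. Origin at the centre of the holder, half-way up (27.5 mm above its underside); z up. x along its length, y across.
- holder_round_c (a point): Loose tea-light holder in bare light wood, standing on the table cups up: round, 64 mm in diameter and 55 mm tall with one cup like the others. About 80 g. Origin at the centre of the holder, half-way up (27.5 mm above its underside); z up.
- carton1: Open shallow carton of white card, fixed to the table, for the one-cup holder: square, inside 76 by 76 mm; walls 3 mm thick, 22 mm high over the table, floor 3 mm thick. Leaves 11 mm round its holder, too little for fingers: keep fingertips on the 36 mm of holder that stand above the rim. Origin at the centre of its underside, on the table; z up, x along its side, y across.
- carton2: Open shallow carton of white card, fixed to the table, for the two-cup holder: oblong, middling long, inside 122 by 76 mm; walls 3 mm thick, 22 mm high over the table, floor 3 mm thick. Leaves 11 mm round its holder, too little for fingers: keep fingertips on the 36 mm of holder that stand above the rim. Origin at the centre of its underside, on the table; z up, x along its length, y across.
- carton3: Open shallow carton of white card, fixed to the table, for the three-cup holder: oblong, the longest, inside 168 by 76 mm; walls 3 mm thick, 22 mm high over the table, floor 3 mm thick. Leaves 11 mm round its holder, too little for fingers: keep fingertips on the 36 mm of holder that stand above the rim. Origin at the centre of its underside, on the table; z up, x along its length, y across.
- carton_round: Open shallow carton of white card, fixed to the table, for the round holder: round, 86 mm wide inside; walls 3 mm thick, 22 mm high over the table, floor 3 mm thick. Leaves 11 mm round its holder, too little for fingers: keep fingertips on the 36 mm of holder that stand above the rim. Origin at the centre of its underside, on the table; z up.
- blank1_c (a point): Loose undrilled blank of the same light wood, to be left alone: plain square block 54 mm long, 54 mm wide and 55 mm tall with a flat closed top, no cups. Origin at its centre, 27.5 mm above its underside; z up, x along its side.
- blank2_c (a point): Loose undrilled blank of the same light wood, to be left alone: plain oblong block 100 mm long, 54 mm wide and 55 mm tall with a flat closed top, no cups. Origin at its centre, 27.5 mm above its underside; z up, x along its length.
Not all that is in view belongs to the job. Leave any black look-alike of the part that bears holder_round_c alone.

How it is judged:
By the outcome, as a careful person would: the job done as asked, in the order asked, and still so for the second after the job is handed in, with the robot touching nothing.
It also fails if it takes over 102 s, if anything falls off the work surface, if the arm or the gripper's body presses on something with over 40 N, if the wrist force passes 120 N, or if a joint passes its speed limit or range.

## Robot

A 6-joint arm with a two-finger parallel gripper is mounted at the origin on the work surface. World frame = base frame: x ahead of the robot, y to its left, z up, the work surface at z = 0. Lengths are in mm, angles in rad, forces in N, time in s.
With the tool pointing down it reaches from about 375 to 925 mm from the base axis. Payload 5.7 kg.
Tool frame: the origin (TCP) lies at the very end of the fingers, on their centre line; the grasp point (between the pads) lies 19 mm behind it; z points along the fingers, y is the line along which they close (so a half turn about z gives the same grasp; the last joint's range is limited). The gripper opens to 85 mm and grips with 20 to 120 N. Pads are 22 mm wide; open, the fingers measure 114 mm over their backs; the gripper's body (76 mm by 85 mm) begins 54 mm behind the grasp point. The pads swing forward as they close: fully open they stand 13 mm farther back than shut.
Start: joints at [-1.42, 0.359, 1.51, -0, 1.272, -0.115], TCP at [157.594, -578.899, 201.967] pointing down, gripper open.
Joint ranges: [-2.97, 2.97], [-1.01, 2.36], [0.21, 2.38], [-0.96, 4.11], [0.2, 2.71], [-2.98, 2.98]. Speed limits (rad/s): [2.39, 2.39, 3.14, 3.14, 3.14, 3.14].

## Interface

Orientations are given as a rotation vector (axis times angle).
In Python, from bench import env gives the robot as it stands.
- The arm moves only by the tool arm_command, never from a script. Its argument "series" is a list of rows, each an object with "slide": the shift along the tool's x, y, z each as a share of 0.03 m, from -1 to 1, a list of three; "roll": the turn about the tool's z as a share of 1.5 rad, from -1 to 1; "jaw": the closure, from 0 (fully open) to 1 (shut). In form: [{"slide": [dx, dy, dz], "roll": roll, "jaw": jaw}, ...]. A call has 1 to 20 rows; each row shifts and turns the commanded pose from where the row before left it, along the tool's axes as they then stand; what a row does not reach is not made up. A row lasts 1/12 s, in which the tool goes at most 41.7 mm and 7.16 degrees, less where a joint would pass 70% of its speed; a pose out of reach is approached as far as the arm can. A call with a number of a shift or a turn outside -1 to 1 is refused whole. A call with a gripper value outside its range is refused whole. The fingers move at their own pace and stop on an object; "force" is the grip in N (left out, the last holds). Time passes only in rows, so rows that do not move let the fingers close. It gives the time, the measured TCP pose, the force, the opening and the grip force at its end, in the units of the state.
- env.observe(): the state, without advancing time (a new reading comes with each control period).
- env.snapshot(name): name is "scene" or "top" or "wrist"; returns the picture (400x640x3 uint8, red, green, blue); there is no depth.
- env.camera_info(name): a dict with "fov_y" (degrees; the focal length in pixels is half the picture's height over the tangent of half this angle, whatever the lens; pixels are square), "cx", "cy" (the principal point, pixels), "rvec" (rotation vector, rad) and "tvec" (3), from world to camera coordinates, as OpenCV has them; the wrist camera has in their place "T_tool_cam" (4x4, takes a point from camera to tool coordinates, whose origin is the TCP and whose axes are the flange's). Camera axes: x right, y down, z forward; pixel columns grow to the right and rows downward; lengths in mm; the calibration is good to about 2 mm. A picture is of the moment at which its call begins: read the wrist's pose just before it. camera_info takes no time and is no camera call.
- env.job_done(): hands the job in; it is judged then, once.
The state is a dict: "clock": time; "joints": joint angles; "dq": joint speeds; "joint_efforts": joint torques, N m; "eef_pos": TCP position; "eef_rot": TCP orientation; "contact_force": force on the tool from outside, world axes, zero at the start; "moment": the same for the moment, N m; "finger_gap": opening from 0.0 (shut) to 1.0 (fully open); "grip_force": force on a finger pad.
Only numpy, scipy, OpenCV 4.12 (cv2) and the standard library are available. Lean on these libraries where they do the work, as an engineer would, in place of code of your own. Each camera call takes 0.05 s, during which the arm holds its last target. There are 200 camera calls.

## Working session

There is one attempt and no reset: what is moved stays moved. The work goes in short steps, Python scripts to look and compute and a tool call to move; the robot and the scene stay as the last step left them, time stands still between calls to the robot, and variables do not carry over. Pictures are saved under pics/ and viewed, at most 15 in all, crops included, and the job is handed in when it is done.

Besides the shell and the picture viewer there is one more tool, called as name([rows], argument=value, ...), one row to a line, values as JSON. arm_command: Moves the arm, as the interface text tells. Its arguments: {"type":"object","properties":{"series":{"type":"array","items":{"type":"object","properties":{"slide":{"type":"array","items":{"type":"number"}},"roll":{"type":"number"},"jaw":{"type":"number"}}}},"force":{"type":"number"}},"required":["series"]}

```bash
mkdir -p pics; ls; python3 - <<'E'
from bench import env
import cv2
for n in("scene","top"):
    cv2.imwrite(f"pics/{n}0.png",env.snapshot(n)[:,:,::-1]); print(n,env.camera_info(n))
print(env.camera_info("wrist")); print(env.observe())
E
```

```text
pics
scene {'fov_y': 52.09320181602718, 'cx': 322.8592019522076, 'cy': 198.38392473542464, 'rvec': array([ 2.26462731,  1.0799349 , -0.38028685]), 'tvec': array([-306.09910955, -249.47152019, 1405.30413437])}
top {'fov_y': 54.25006491578184, 'cx': 321.7078572584838, 'cy': 202.94359917145204, 'rvec': array([ 2.1375255 , -2.19448855,  0.14461052]), 'tvec': array([ -3.72235203, 514.28057653, 967.53564974])}
{'fov_y': 63.702567548246414, 'cx': 313.1907110114973, 'cy': 206.3392928652679, 'T_tool_cam': array([[-2.94807380e-04, -9.57735189e-01, -2.87651212e-01,
         7.35426303e+01],
       [ 9.99999486e-01, -3.44511443e-06, -1.01340689e-03,
         5.97560838e-01],
       [ 9.69584451e-04, -2.87651363e-01,  9.57734699e-01,
        -1.72662349e+02],
       [ 0.00000000e+00,  0.00000000e+00,  0.00000000e+00,
         1.00000000e+00]])}
{'clock': 0.1, 'joints': array([-1.42008782e+00,  3.59450172e-01,  1.51135804e+00, -3.02641970e-05,
        1.27252616e+00, -1.15054740e-01]), 'dq': array([ 0.00010797, -0.00207983, -0.00222947,  0.00020271, -0.00084038,
        0.00115843]), 'joint_efforts': array([ 4.01860552e-04, -5.28651130e+01, -2.79351693e+01, -1.52400980e-04,
        5.11760896e-03,  2.41488365e-06]), 'eef_pos': array([ 157.49013693, -578.24291378,  201.21459168]), 'eef_rot': array([-3.11216963e+00, -4.16015685e-01,  9.41379274e-05]), 'contact_force': array([ 0.50336084,  0.25061269, -0.24660556]), 'moment': array([-0.03661883, -0.03651894, -0.02880286]), 'grip_force': 0.0, 'finger_gap': 1.0004227508594796}
```

View pics/top0.png

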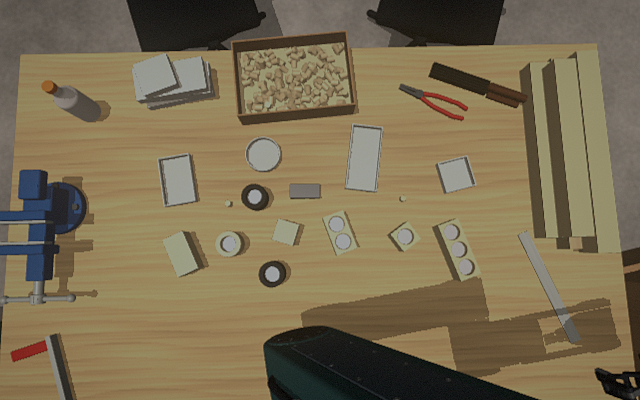

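View pics/scene0.png

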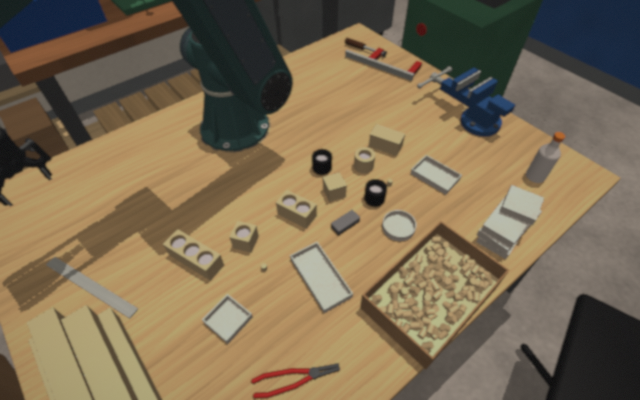

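The light round holder is at (230,243), and its black look-alikes are at (256,197) and (272,273). The one-cup block is at (404,236), the two-cup at (340,232) and the three-cup at (458,249). The blanks are at (287,232) and (183,254). The cartons are: round (263,154), middle (178,180), longest (364,158) and square (456,174). I'll check these in a close crop.

```bash
python3 - <<'E'
import cv2
im=cv2.imread("pics/top0.png")
for i,(x,y) in enumerate([(150,130),(320,120)]):
    c=cv2.resize(im[y:y+165,x:x+180 if i==0 else x+165],None,fx=4.4 if i else 4.4,fy=3.6 if 0 else 4.4,interpolation=cv2.INTER_CUBIC)
    c=c[:600*2,:800]; c=cv2.resize(c,None,fx=.8,fy=.8)
    c=cv2.convertScaleAbs(c,alpha=1.3)
    print(c.shape); cv2.imwrite(f"pics/c{i}.png",c)
E
```

```text
(581, 634, 3)
(581, 581, 3)
```

View pics/c0.png

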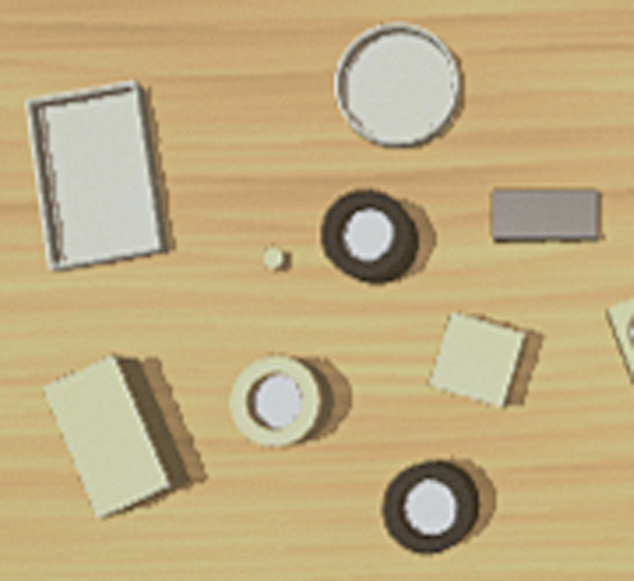

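View pics/c1.png

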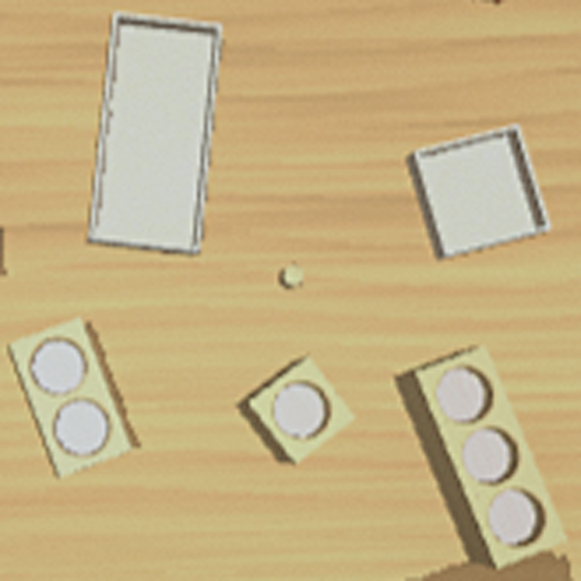

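```bash
cat > h.py <<'E'
import numpy as np,cv2
from scipy.optimize import least_squares
from bench import env
ci=env.camera_info("top"); f=200/np.tan(np.radians(ci["fov_y"]/2))
K=np.array([[f,0,ci["cx"]],[0,f,ci["cy"]],[0,0,1]]); R=cv2.Rodrigues(ci["rvec"])[0]; t=ci["tvec"]
def back(p,z,K=K,R=R,t=t):
    d=R.T@np.linalg.inv(K)@np.array([p[0],p[1],1.]); o=-R.T@t
    return o+d*(z-o[2])/d[2]
def rect(P,z,L,W):
    "P: corners in pixel order; long sides P0-P3,P1-P2"
    Q=np.array([back(p,z)[:2] for p in P]); c=Q.mean(0)
    v=(Q[3]+Q[2]-Q[0]-Q[1])/2; l=np.linalg.norm(v); w=np.linalg.norm((Q[1]+Q[2]-Q[0]-Q[3])/2)
    return c.round(1),round(np.degrees(np.arctan2(v[1],v[0])),1),"size",round(l,1),round(w,1),"want",L,W
E
python3 - <<'E'
from h import *
s=3.52
A=lambda P,o:[np.array(p)/s+o for p in P]
o0=np.array([150,130]);o1=np.array([320,120])
print("h2",*rect(A([(8,346),(80,318),(132,447),(60,477)],o1),55,100,54))
print("h1",*rect(A([(307,357),(355,414),(297,464),(247,406)],o1),55,54,54))
print("h3",*rect(A([(414,372),(483,346),(568,541),(497,568)],o1),55,146,54))
print("c2",*rect(A([(25,100),(136,82),(168,250),(53,270)],o0),22,128,82))
print("c3",*rect(A([(115,12),(222,24),(199,254),(88,241)],o1),22,174,82))
print("c1",*rect(A([(409,155),(518,125),(550,229),(440,258)],o1),22,82,82))
print("hr",back(np.array([276,400])/s+o0,55),"d",np.linalg.norm(back(np.array([230,400])/s+o0,55)-back(np.array([322,400])/s+o0,55)))
print("cr",back(np.array([399,85])/s+o0,22))
print("b2",*rect(A([(45,387),(116,355),(170,484),(104,517)],o0),55,100,54))
print("b1",*rect(A([(455,312),(526,333),(504,407),(429,384)],o0),55,54,54))
print("pegs",back(np.array([275,258])/s+o0,5),back(np.array([290,276])/s+o1,5))
print("blk",back(np.array([369,236])/s+o0,55),back(np.array([431,507])/s+o0,55),"gray",back(np.array([545,215])/s+o0,20))
E
```

```text
h2 [435.9 -59.8] -160.0 size 98.0 54.7 want 100 54
h1 [ 422.1 -222.4] 127.7 size 54.9 52.4 want 54 54
h3 [ 386.6 -353.4] -160.1 size 146.3 53.4 want 146 54
c2 [585.2 354.9] -169.2 size 128.9 83.3 want 128 82
c3 [ 632.4 -132.3] 171.6 size 175.8 81.6 want 174 82
c1 [ 581.2 -370.8] -167.0 size 80.6 85.6 want 82 82
hr [416.30582202 215.01656289  55.        ] d 64.03231326999689
cr [647.41565306 131.68111212  22.        ]
b2 [395.  330.9] -155.9 size 99.0 51.6 want 100 54
b1 [441.2  73.4] 160.8 size 53.7 53.6 want 54 54
pegs [522.43380606 227.12327222   5.        ] [ 523.6985503  -230.44476762    5.        ]
blk [530.1826422  149.49354319  55.        ] [339.69328492 107.91060649  55.        ] gray [547.40105172  25.5106731   20.        ]
```

```bash
cat >> h.py <<'E'
def pose():
    s=env.observe(); Rm=cv2.Rodrigues(s["eef_rot"])[0]
    return s["eef_pos"],np.degrees(np.arctan2(Rm[1,0],Rm[0,0])),s
def plan(*wps,step=27):
    "wps: (x,y,z,yaw deg or None, mod 180 allowed); prints rows as n x {slide,roll}"
    p,a,s=pose(); print("at",p.round(1),"yaw",round(a,2),"gap",round(s["finger_gap"],3),"t",s["clock"])
    for x,y,z,b in wps:
        d=np.array([x,y,z])-p; r=np.radians(a); c,q=np.cos(r),np.sin(r)
        l=np.array([c*d[0]+q*d[1],q*d[0]-c*d[1],-d[2]])
        db=0 if b is None else (a-b+90)%180-90
        n=max(1,int(np.ceil(np.linalg.norm(l)/step)),int(np.ceil(abs(db)/6.9)))
        if np.linalg.norm(l[:2])>2 and db: print("!! roll with xy")
        print(n,"x",(l/30/n).round(3).tolist(),"roll",round(np.radians(db)/1.5/n,4))
        p=np.array([x,y,z]); a-=db
E
python3 -c "
from h import *
plan((450,-300,200,None),(480,0,190,None),(416.3,215,150,None))"
```

```text
at [ 157.5 -578.2  201.2] yaw 15.23 gap 1.0 t 0.1
15 x [0.79, -0.426, 0.003] roll 0.0
12 x [0.299, -0.782, 0.028] roll 0.0
9 x [-0.018, -0.83, 0.148] roll 0.0
```

arm_command([
  {"slide": [0.79, -0.426, 0], "roll": 0, "jaw": 0},
  {"slide": [0.79, -0.426, 0], "roll": 0, "jaw": 0},
  {"slide": [0.79, -0.426, 0], "roll": 0, "jaw": 0},
  {"slide": [0.79, -0.426, 0], "roll": 0, "jaw": 0},
  {"slide": [0.79, -0.426, 0], "roll": 0, "jaw": 0},
  {"slide": [0.79, -0.426, 0], "roll": 0, "jaw": 0},
  {"slide": [0.79, -0.426, 0], "roll": 0, "jaw": 0},
  {"slide": [0.79, -0.426, 0], "roll": 0, "jaw": 0},
  {"slide": [0.79, -0.426, 0], "roll": 0, "jaw": 0},
  {"slide": [0.79, -0.426, 0], "roll": 0, "jaw": 0},
  {"slide": [0.79, -0.426, 0], "roll": 0, "jaw": 0},
  {"slide": [0.79, -0.426, 0], "roll": 0, "jaw": 0},
  {"slide": [0.79, -0.426, 0], "roll": 0, "jaw": 0},
  {"slide": [0.79, -0.426, 0], "roll": 0, "jaw": 0},
  {"slide": [0.79, -0.426, 0], "roll": 0, "jaw": 0},
  {"slide": [0, 0, 0], "roll": 0, "jaw": 0},
])

```text
clock: 1.43
eef_pos: [452.9, -297.3, 201.7]
eef_rot: [-3.111, -0.42, -0.002]
contact_force: [0.6, -0.8, -0.8]
finger_gap: 1.001
grip_force: 0.0
```

arm_command([
  {"slide": [0.3, -0.782, 0.028], "roll": 0, "jaw": 0},
  {"slide": [0.3, -0.782, 0.028], "roll": 0, "jaw": 0},
  {"slide": [0.3, -0.782, 0.028], "roll": 0, "jaw": 0},
  {"slide": [0.3, -0.782, 0.028], "roll": 0, "jaw": 0},
  {"slide": [0.3, -0.782, 0.028], "roll": 0, "jaw": 0},
  {"slide": [0.3, -0.782, 0.028], "roll": 0, "jaw": 0},
  {"slide": [0.3, -0.782, 0.028], "roll": 0, "jaw": 0},
  {"slide": [0.3, -0.782, 0.028], "roll": 0, "jaw": 0},
  {"slide": [0.3, -0.782, 0.028], "roll": 0, "jaw": 0},
  {"slide": [0.3, -0.782, 0.028], "roll": 0, "jaw": 0},
  {"slide": [0.3, -0.782, 0.028], "roll": 0, "jaw": 0},
  {"slide": [0.3, -0.782, 0.028], "roll": 0, "jaw": 0},
  {"slide": [0, 0, 0], "roll": 0, "jaw": 0},
])

```text
clock: 2.52
eef_pos: [480.0, 2.7, 191.6]
eef_rot: [-3.111, -0.42, 0.001]
contact_force: [0.3, -0.6, -0.5]
finger_gap: 1.002
grip_force: 0.0
```

arm_command([
  {"slide": [-0.018, -0.83, 0.148], "roll": 0, "jaw": 0},
  {"slide": [-0.018, -0.83, 0.148], "roll": 0, "jaw": 0},
  {"slide": [-0.018, -0.83, 0.148], "roll": 0, "jaw": 0},
  {"slide": [-0.018, -0.83, 0.148], "roll": 0, "jaw": 0},
  {"slide": [-0.018, -0.83, 0.148], "roll": 0, "jaw": 0},
  {"slide": [-0.018, -0.83, 0.148], "roll": 0, "jaw": 0},
  {"slide": [-0.018, -0.83, 0.148], "roll": 0, "jaw": 0},
  {"slide": [-0.018, -0.83, 0.148], "roll": 0, "jaw": 0},
  {"slide": [-0.018, -0.83, 0.148], "roll": 0, "jaw": 0},
  {"slide": [0, 0, 0], "roll": 0, "jaw": 0},
  {"slide": [0, 0, 0], "roll": 0, "jaw": 0},
])

```text
clock: 3.43
eef_pos: [416.5, 214.4, 151.6]
eef_rot: [3.113, 0.42, -0.001]
contact_force: [0.3, -1.4, 0.0]
finger_gap: 1.001
grip_force: 0.0
```

```bash
python3 -c "
from h import *
p,a,s=pose(); cv2.imwrite('pics/w1.png',env.snapshot('wrist')[:,:,::-1])
w=env.camera_info('wrist');T=w['T_tool_cam'];F=200/np.tan(np.radians(w['fov_y']/2))
G=np.eye(4);G[:3,:3]=cv2.Rodrigues(s['eef_rot'])[0];G[:3,3]=p
M=np.linalg.inv(G@T)
for P in [(416.3,215,55),(416.3+32,215,55),(416.3-32,215,55),(416.3,215+32,55),(416.3,215-32,55)]:
    q=M@np.array([*P,1]); print(P,F*q[:2]/q[2]+[w['cx'],w['cy']])
plan((416.3,215,22,None))"
```

```text
(416.3, 215, 55) [312.03449077 198.15118904]
(448.3, 215, 55) [322.09123387 162.67190787]
(384.3, 215, 55) [302.60012215 231.43478928]
(416.3, 247, 55) [276.11036421 188.63515603]
(416.3, 183, 55) [347.33837341 207.50292407]
at [417.  213.8 151.9] yaw 15.3 gap 1.0 t 3.4833
5 x [-0.002, -0.009, 0.866] roll 0.0
```

View pics/w1.png

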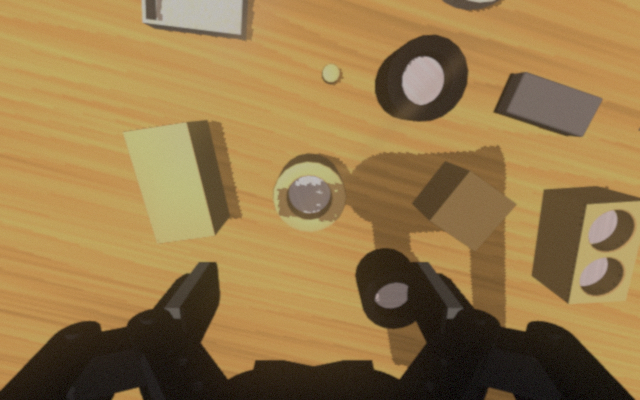

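The light round holder is seen at (310,197) against a predicted (312,198), so the map agrees. I'll descend and grip.

arm_command([
  {"slide": [0, -0.01, 0.86], "roll": 0, "jaw": 0},
  {"slide": [0, -0.01, 0.86], "roll": 0, "jaw": 0},
  {"slide": [0, -0.01, 0.86], "roll": 0, "jaw": 0},
  {"slide": [0, -0.01, 0.86], "roll": 0, "jaw": 0},
  {"slide": [0, 0, 0.43], "roll": 0, "jaw": 0},
  {"slide": [0, 0, 0.43], "roll": 0, "jaw": 0},
  {"slide": [0, 0, 0], "roll": 0, "jaw": 0},
])

```text
clock: 4.07
eef_pos: [415.7, 213.6, 21.1]
eef_rot: [3.113, 0.414, -0.006]
contact_force: [-0.3, -0.5, -0.8]
finger_gap: 1.0
grip_force: 0.0
```

arm_command([
  {"slide": [0, 0, 0], "roll": 0, "jaw": 1},
  {"slide": [0, 0, 0], "roll": 0, "jaw": 1},
  {"slide": [0, 0, 0], "roll": 0, "jaw": 1},
  {"slide": [0, 0, 0], "roll": 0, "jaw": 1},
  {"slide": [0, 0, 0], "roll": 0, "jaw": 1},
  {"slide": [0, 0, 0], "roll": 0, "jaw": 1},
  {"slide": [0, 0, 0], "roll": 0, "jaw": 1},
  {"slide": [0, 0, 0], "roll": 0, "jaw": 1},
], force=40)

```text
clock: 4.73
eef_pos: [420.2, 214.5, 25.6]
eef_rot: [3.111, 0.42, 0.01]
contact_force: [2.9, -12.4, 18.3]
finger_gap: 0.002
grip_force: 9.6
```

```bash
python3 -c "
from h import *
cv2.imwrite('pics/w2.png',env.snapshot('wrist')[:,:,::-1])
plan((416.3,215,130,None),(647.4,131.7,130,None),(647.4,131.7,26,None))"
```

```text
at [420.2 214.5  25.6] yaw 15.37 gap 0.001 t 4.7833
4 x [-0.031, -0.013, -0.87] roll 0.0
10 x [0.669, 0.472, -0.0] roll 0.0
4 x [0.0, 0.0, 0.867] roll 0.0
```

View pics/w2.png

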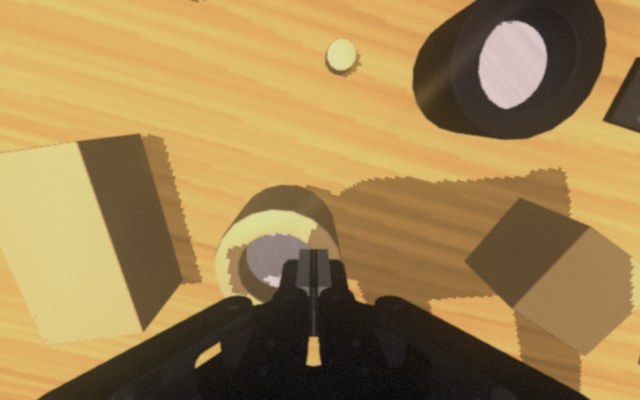

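```bash
cat >> h.py <<'E'
def wproj(pts):
    p,a,s=pose(); w=env.camera_info('wrist');T=w['T_tool_cam'];F=200/np.tan(np.radians(w['fov_y']/2))
    G=np.eye(4);G[:3,:3]=cv2.Rodrigues(s['eef_rot'])[0];G[:3,3]=p
    M=np.linalg.inv(G@T); X=(M@np.c_[np.array(pts,float),np.ones(len(pts))].T)[:3]
    return (F*X[:2]/X[2]).T+[w['cx'],w['cy']]
E
python3 -c "
from h import *
p,a,s=pose()
print(p,s['contact_force'],s['eef_rot'],wproj([p,p+[0,0,19],[416.3,215,55],[448.3,215,55],[384.3,215,55],[416.3,247,55],[416.3,183,55]]))
im=env.snapshot('top')[:,:,::-1];cv2.imwrite('pics/t2.png',cv2.resize(im[180:320,150:330],None,fx=4,fy=4,interpolation=2))"
```

```text
[420.23905233 214.48969671  25.61665405] [  2.48979089 -12.2631295   19.94322921] [3.11122344 0.41969016 0.0104044 ] [[312.47963324 242.19071123]
 [312.47791145 256.3106585 ]
 [309.38111858 272.12317663]
 [327.25666    212.63876991]
 [293.35113726 325.46611636]
 [246.00908354 256.5125174 ]
 [370.83661907 287.26172908]]
```

View pics/t2.png

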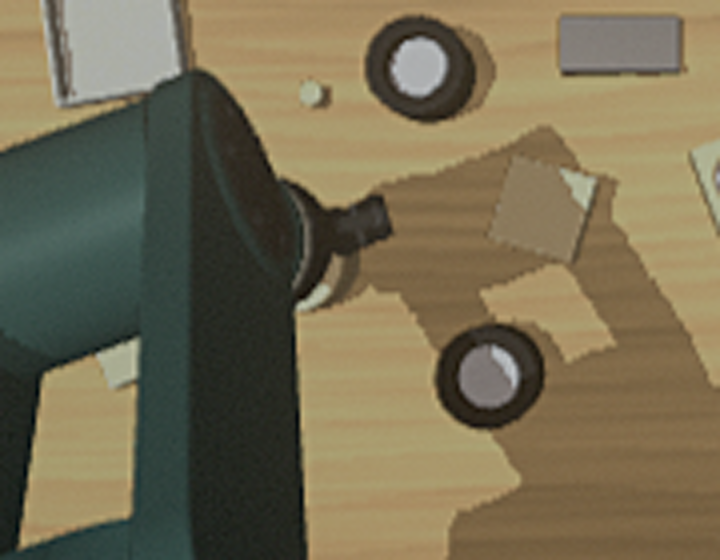

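The fingers closed empty: the holder slid about 16 mm sideways, and the tips look higher than the stated TCP. I'll lift, look at the holder, and probe the shut tips on bare table to find their true length.

arm_command([
  {"slide": [0, 0, -0.5], "roll": 0, "jaw": 1},
  {"slide": [0, 0, -0.8], "roll": 0, "jaw": 1},
  {"slide": [0, 0, -0.8], "roll": 0, "jaw": 1},
  {"slide": [0, 0, -0.8], "roll": 0, "jaw": 1},
  {"slide": [0, 0, -0.8], "roll": 0, "jaw": 1},
  {"slide": [0, 0, 0], "roll": 0, "jaw": 1},
  {"slide": [0, 0, 0], "roll": 0, "jaw": 1},
])

```text
clock: 5.42
eef_pos: [418.1, 216.1, 135.9]
eef_rot: [-3.113, -0.417, -0.007]
contact_force: [-0.3, 0.4, -0.9]
finger_gap: -0.002
grip_force: 0.0
```

```bash
python3 -c "
from h import *
p,a,s=pose()
print(p,s['contact_force'],s['finger_gap'],wproj([p,[416.3,215,55],[448.3,215,55],[384.3,215,55],[416.3,247,55],[416.3,183,55]]))
cv2.imwrite('pics/w3.png',env.snapshot('wrist')[:,:,::-1])
plan((490,180,130,None),(490,180,40,None))
"
```

```text
[418.09561518 216.10594715 135.91441404] [-0.25958072  0.41508014 -0.94006949] -0.0018148178661564881 [[312.48425603 242.18922258]
 [313.54701118 206.10671299]
 [324.13217554 168.85573407]
 [303.63928962 240.97365646]
 [275.66388252 196.19762872]
 [350.7661395  215.84211479]]
at [416.9 215.7 134.6] yaw 15.24 gap 0.002 t 5.4667
4 x [0.51, 0.447, 0.039] roll 0.0
4 x [0.0, 0.0, 0.75] roll 0.0
```

View pics/w3.png

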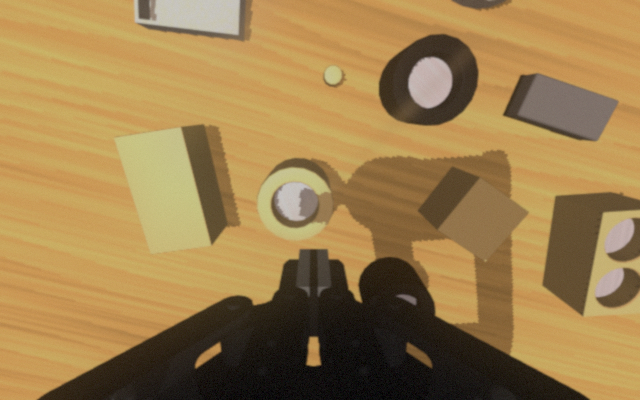

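The holder is upright at pixel (294,203). From the picture the open tips sit about 42 mm behind the reported TCP, and shut about 29 mm, which agrees with the contact on the rim. So I need to go about 28 mm lower.

```bash
cat >> h.py <<'E'
def wback(px,z):
    "wrist pixel -> world point at height z"
    p,a,s=pose(); w=env.camera_info('wrist');F=200/np.tan(np.radians(w['fov_y']/2))
    G=np.eye(4);G[:3,:3]=cv2.Rodrigues(s['eef_rot'])[0];G[:3,3]=p; G=G@w['T_tool_cam']
    d=G[:3,:3]@np.array([(px[0]-w['cx'])/F,(px[1]-w['cy'])/F,1]); o=G[:3,3]
    return o+d*(z-o[2])/d[2]
E
python3 -c "
from h import *
c=wback((294.5,203.5),55);print(c,np.linalg.norm(wback((258,203),55)-wback((331,203),55)))
plan((c[0],c[1],120,None),(c[0],c[1],10,None),(c[0],c[1],-6,None))"
```

```text
[413.29932276 230.19329369  55.        ] 59.55720173793885
at [416.9 215.7 134.6] yaw 15.24 gap 0.002 t 5.4667
1 x [0.011, -0.498, 0.488] roll 0.0
5 x [0.0, 0.0, 0.733] roll 0.0
1 x [0.0, 0.0, 0.533] roll 0.0
```

arm_command([
  {"slide": [0, 0, 0], "roll": 0, "jaw": 0},
  {"slide": [0, -0.5, 0], "roll": 0, "jaw": 0},
  {"slide": [0, 0, 0], "roll": 0, "jaw": 0},
  {"slide": [0, 0, 0], "roll": 0, "jaw": 0},
  {"slide": [0, 0, 0], "roll": 0, "jaw": 0},
  {"slide": [0, 0, 0], "roll": 0, "jaw": 0},
  {"slide": [0, 0, 0], "roll": 0, "jaw": 0},
  {"slide": [0, 0, 0.8], "roll": 0, "jaw": 0},
  {"slide": [0, 0, 0.8], "roll": 0, "jaw": 0},
  {"slide": [0, 0, 0.8], "roll": 0, "jaw": 0},
  {"slide": [0, 0, 0.8], "roll": 0, "jaw": 0},
  {"slide": [0, 0, 0.5], "roll": 0, "jaw": 0},
  {"slide": [0, 0, 0.3], "roll": 0, "jaw": 0},
  {"slide": [0, 0, 0], "roll": 0, "jaw": 0},
])

```text
clock: 6.63
eef_pos: [411.5, 229.3, 12.4]
eef_rot: [3.113, 0.416, -0.005]
contact_force: [-0.0, -0.6, 0.2]
finger_gap: 1.002
grip_force: 0.0
```

arm_command([
  {"slide": [0, 0, 0.2], "roll": 0, "jaw": 0},
  {"slide": [0, 0, 0], "roll": 0, "jaw": 0},
])

```text
clock: 6.8
eef_pos: [413.2, 230.1, 8.1]
eef_rot: [-3.114, -0.416, -0.001]
contact_force: [0.9, 1.0, -0.2]
finger_gap: 0.997
grip_force: 0.0
```

arm_command([
  {"slide": [0, 0, 0.23], "roll": 0, "jaw": 0},
  {"slide": [0, 0, 0.23], "roll": 0, "jaw": 0},
  {"slide": [0, 0, 0], "roll": 0, "jaw": 0},
])

```text
clock: 7.05
eef_pos: [412.4, 229.9, -6.4]
eef_rot: [3.114, 0.416, -0.001]
contact_force: [-0.6, 1.0, 1.0]
finger_gap: 1.002
grip_force: 0.0
```

arm_command([
  {"slide": [0, 0, 0], "roll": 0, "jaw": 1},
  {"slide": [0, 0, 0], "roll": 0, "jaw": 1},
  {"slide": [0, 0, 0], "roll": 0, "jaw": 1},
  {"slide": [0, 0, 0], "roll": 0, "jaw": 1},
  {"slide": [0, 0, 0], "roll": 0, "jaw": 1},
  {"slide": [0, 0, 0], "roll": 0, "jaw": 1},
], force=40)

```text
clock: 7.55
eef_pos: [412.7, 230.1, -5.4]
eef_rot: [-3.114, -0.416, -0.001]
contact_force: [-1.6, 0.1, 6.8]
finger_gap: 0.734
grip_force: 43.8
```

```bash
python3 -c "
from h import *
cv2.imwrite('pics/w4.png',env.snapshot('wrist')[:,:,::-1])
p,a,s=pose();plan((*p[:2],100,None),(647.4,131.7,100,None),(647.4,131.7,p[2]+4,None))"
```

```text
at [412.8 230.1  -5.4] yaw 15.23 gap 0.729 t 7.6
4 x [0.0, 0.0, -0.878] roll 0.0
10 x [0.668, 0.522, -0.0] roll 0.0
4 x [0.0, 0.0, 0.845] roll 0.0
```

View pics/w4.png

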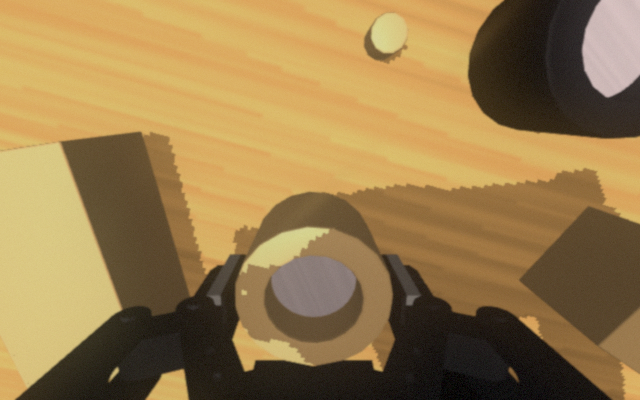

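Gripped squarely (gap 0.73, 62 mm). I'll carry it to the round carton.

arm_command([
  {"slide": [0, 0, -0.4], "roll": 0, "jaw": 1},
  {"slide": [0, 0, -0.8], "roll": 0, "jaw": 1},
  {"slide": [0, 0, -0.8], "roll": 0, "jaw": 1},
  {"slide": [0, 0, -0.8], "roll": 0, "jaw": 1},
  {"slide": [0, 0, -0.4], "roll": 0, "jaw": 1},
  {"slide": [0.67, 0.52, 0], "roll": 0, "jaw": 1},
  {"slide": [0.67, 0.52, 0], "roll": 0, "jaw": 1},
  {"slide": [0.67, 0.52, 0], "roll": 0, "jaw": 1},
  {"slide": [0.67, 0.52, 0], "roll": 0, "jaw": 1},
  {"slide": [0.67, 0.52, 0], "roll": 0, "jaw": 1},
  {"slide": [0.67, 0.52, 0], "roll": 0, "jaw": 1},
  {"slide": [0.67, 0.52, 0], "roll": 0, "jaw": 1},
  {"slide": [0.67, 0.52, 0], "roll": 0, "jaw": 1},
  {"slide": [0.67, 0.52, 0], "roll": 0, "jaw": 1},
  {"slide": [0.67, 0.52, 0], "roll": 0, "jaw": 1},
  {"slide": [0, 0, 0], "roll": 0, "jaw": 1},
  {"slide": [0, 0, 0], "roll": 0, "jaw": 1},
  {"slide": [0, 0, 0], "roll": 0, "jaw": 1},
])

```text
clock: 9.1
eef_pos: [646.4, 132.4, 89.5]
eef_rot: [-3.113, -0.416, 0.003]
contact_force: [-0.7, 1.5, -1.7]
finger_gap: 0.731
grip_force: 44.4
```

```bash
python3 -c "
from h import *
cv2.imwrite('pics/w5.png',env.snapshot('wrist')[:,:,::-1])
plan((647.4,131.7,40,None),(647.4,131.7,-2,None))
print(wproj([(647.4,131.7,22),(693.4,131.7,22),(647.4,131.7+46,22),(647.4,131.7-46,22)]))"
```

```text
at [646.  132.6  89.6] yaw 15.24 gap 0.728 t 9.15
2 x [0.018, 0.021, 0.827] roll 0.0
2 x [0.0, 0.0, 0.7] roll 0.0
[[314.43340974 206.49902151]
 [330.83289384 149.06884675]
 [256.72272216 191.43727816]
 [370.58948022 221.1550299 ]]
```

View pics/w5.png

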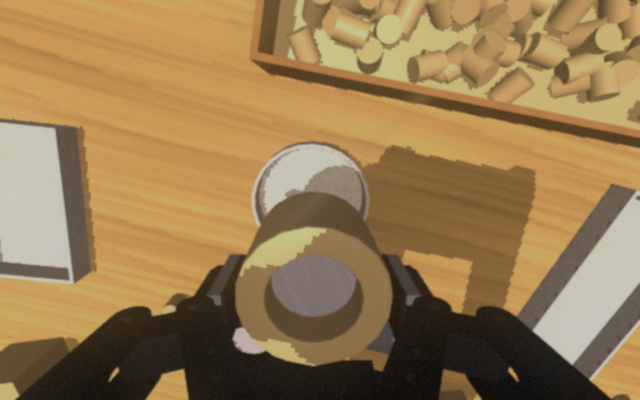

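arm_command([
  {"slide": [0.1, -0.01, 0.4], "roll": 0, "jaw": 1},
  {"slide": [0, 0, 0.8], "roll": 0, "jaw": 1},
  {"slide": [0, 0, 0.8], "roll": 0, "jaw": 1},
  {"slide": [0, 0, 0.5], "roll": 0, "jaw": 1},
  {"slide": [0, 0, 0.3], "roll": 0, "jaw": 1},
  {"slide": [0, 0, 0.15], "roll": 0, "jaw": 1},
  {"slide": [0, 0, 0.1], "roll": 0, "jaw": 1},
  {"slide": [0, 0, 0], "roll": 0, "jaw": 1},
  {"slide": [0, 0, 0], "roll": 0, "jaw": 1},
])

```text
clock: 9.9
eef_pos: [651.1, 133.6, -0.5]
eef_rot: [-3.114, -0.416, -0.002]
contact_force: [0.1, -0.0, -0.8]
finger_gap: 0.732
grip_force: 44.3
```

arm_command([
  {"slide": [-0.03, 0, 0.06], "roll": 0, "jaw": 1},
  {"slide": [0, 0, 0.04], "roll": 0, "jaw": 1},
  {"slide": [0, 0, 0], "roll": 0, "jaw": 1},
  {"slide": [0, 0, 0], "roll": 0, "jaw": 1},
])

```text
clock: 10.23
eef_pos: [650.8, 133.3, -2.3]
eef_rot: [-3.114, -0.416, -0.004]
contact_force: [-1.9, -0.4, 7.1]
finger_gap: 0.729
grip_force: 45.1
```

arm_command([
  {"slide": [0, 0, 0], "roll": 0, "jaw": 0},
  {"slide": [0, 0, 0], "roll": 0, "jaw": 0},
  {"slide": [0, 0, 0], "roll": 0, "jaw": 0},
  {"slide": [0, 0, 0], "roll": 0, "jaw": 0},
  {"slide": [0, 0, 0], "roll": 0, "jaw": 0},
  {"slide": [0, 0, -0.4], "roll": 0, "jaw": 0},
  {"slide": [0, 0, -0.8], "roll": 0, "jaw": 0},
  {"slide": [0, 0, -0.8], "roll": 0, "jaw": 0},
  {"slide": [0, 0, -0.8], "roll": -0.08, "jaw": 0},
  {"slide": [0, 0, -0.8], "roll": -0.08, "jaw": 0},
  {"slide": [0, 0, -0.3], "roll": -0.08, "jaw": 0},
  {"slide": [0, 0, 0], "roll": -0.02, "jaw": 0},
  {"slide": [0, 0, 0], "roll": 0, "jaw": 0},
])

```text
clock: 11.32
eef_pos: [650.5, 133.3, 114.9]
eef_rot: [2.973, 1.013, 0.005]
contact_force: [-0.7, 0.3, -0.0]
finger_gap: 1.001
grip_force: 0.0
```

```bash
python3 -c "
from h import *
p,a,s=pose()
w=env.snapshot('wrist')[:,:,::-1];cv2.imwrite('pics/w6.png',w)
plan((422.1,-222.4,p[2],None))"
```

```text
at [649.8 133.2 113.8] yaw 37.52 gap 1.003 t 11.3667
16 x [-0.827, 0.299, -0.002] roll 0.0
```

View pics/w6.png

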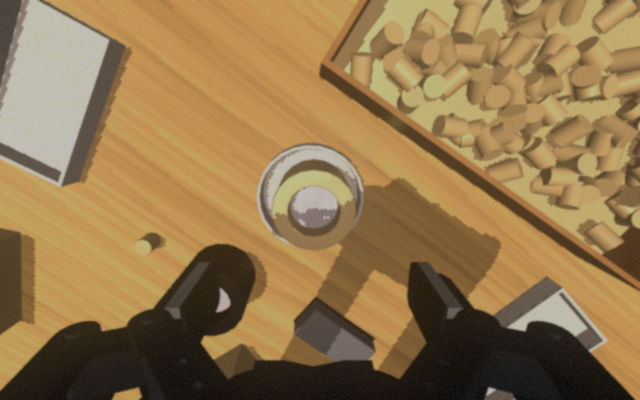

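The round holder stands flat in its carton, at (314,205). Next is the one-cup block.

arm_command([
  {"slide": [-0.827, 0.299, 0], "roll": 0, "jaw": 0},
  {"slide": [-0.827, 0.299, 0], "roll": 0, "jaw": 0},
  {"slide": [-0.827, 0.299, 0], "roll": 0, "jaw": 0},
  {"slide": [-0.827, 0.299, 0], "roll": 0, "jaw": 0},
  {"slide": [-0.827, 0.299, 0], "roll": 0, "jaw": 0},
  {"slide": [-0.827, 0.299, 0], "roll": 0, "jaw": 0},
  {"slide": [-0.827, 0.299, 0], "roll": 0, "jaw": 0},
  {"slide": [-0.827, 0.299, 0], "roll": 0, "jaw": 0},
  {"slide": [-0.827, 0.299, 0], "roll": 0, "jaw": 0},
  {"slide": [-0.827, 0.299, 0], "roll": 0, "jaw": 0},
  {"slide": [-0.827, 0.299, 0], "roll": 0, "jaw": 0},
  {"slide": [-0.827, 0.299, 0], "roll": 0, "jaw": 0},
  {"slide": [-0.827, 0.299, 0], "roll": 0, "jaw": 0},
  {"slide": [-0.827, 0.299, 0], "roll": 0, "jaw": 0},
  {"slide": [-0.827, 0.299, 0], "roll": 0, "jaw": 0},
  {"slide": [-0.827, 0.299, 0], "roll": 0, "jaw": 0},
  {"slide": [0, 0, 0], "roll": 0, "jaw": 0},
  {"slide": [0, 0, 0], "roll": 0, "jaw": 0},
  {"slide": [0, 0, 0], "roll": 0, "jaw": 0},
])

```text
clock: 12.95
eef_pos: [422.3, -222.2, 112.5]
eef_rot: [-2.974, -1.009, 0.0]
contact_force: [0.7, 0.4, 0.2]
finger_gap: 1.001
grip_force: 0.0
```

```bash
python3 -c "
from h import *
w=env.snapshot('wrist')[:,:,::-1]
C=[422.1,-222.4,55];q=wproj([C])[0];print('pred',q)
x,y=int(q[0])-90,int(q[1])-90
cv2.imwrite('pics/w7.png',cv2.resize(w[max(y,0):y+180,x:x+180],None,fx=3.2,fy=3.2,interpolation=2)); print(x,max(y,0))
plan((422.1,-222.4,-6,None))"
```

```text
pred [312.83522052 212.69374397]
222 122
at [ 422.6 -221.9  112.5] yaw 37.55 gap 0.999 t 13.0
5 x [-0.005, 0.001, 0.79] roll 0.0
```

View pics/w7.png

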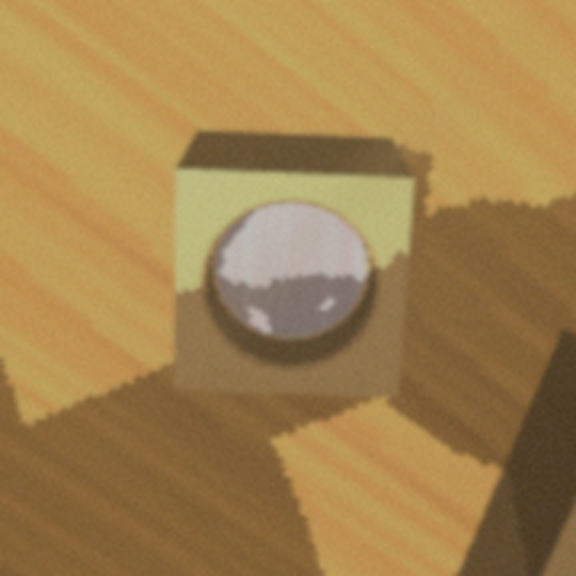

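The one-cup block sits at (313,210) against a predicted (313,213), square to the jaws.

arm_command([
  {"slide": [0.03, 0, 0.8], "roll": 0, "jaw": 0},
  {"slide": [0, 0, 0.8], "roll": 0, "jaw": 0},
  {"slide": [0, 0, 0.8], "roll": 0, "jaw": 0},
  {"slide": [0, 0, 0.8], "roll": 0, "jaw": 0},
  {"slide": [0, 0, 0.5], "roll": 0, "jaw": 0},
  {"slide": [0, 0, 0.25], "roll": 0, "jaw": 0},
  {"slide": [0, 0, 0], "roll": 0, "jaw": 0},
  {"slide": [0, 0, 0], "roll": 0, "jaw": 0},
])

```text
clock: 13.67
eef_pos: [423.5, -221.5, -5.8]
eef_rot: [-2.973, -1.013, 0.0]
contact_force: [0.5, 0.4, -0.4]
finger_gap: 0.998
grip_force: 0.0
```

arm_command([
  {"slide": [0, 0, 0], "roll": 0, "jaw": 1},
  {"slide": [0, 0, 0], "roll": 0, "jaw": 1},
  {"slide": [0, 0, 0], "roll": 0, "jaw": 1},
  {"slide": [0, 0, 0], "roll": 0, "jaw": 1},
  {"slide": [0, 0, 0], "roll": 0, "jaw": 1},
  {"slide": [0, 0, 0], "roll": 0, "jaw": 1},
  {"slide": [0, 0, 0], "roll": 0, "jaw": 1},
], force=40)

```text
clock: 14.25
eef_pos: [424.0, -222.5, -4.6]
eef_rot: [2.973, 1.011, 0.002]
contact_force: [-0.6, 1.8, 6.5]
finger_gap: 0.622
grip_force: 41.3
```

```bash
python3 -c "
from h import *
p,a,s=pose();plan((*p[:2],90,13),(581.2,-370.8,90,None),(581.2,-370.8,p[2]+3,None))"
```

```text
at [ 424.  -222.5   -4.6] yaw 37.55 gap 0.622 t 14.25
4 x [0.0, 0.0, -0.789] roll 0.0714
9 x [0.444, 0.666, -0.0] roll 0.0
4 x [0.0, 0.0, 0.764] roll 0.0
```

arm_command([
  {"slide": [0, 0, -0.4], "roll": 0, "jaw": 1},
  {"slide": [0, 0, -0.8], "roll": 0.072, "jaw": 1},
  {"slide": [0, 0, -0.8], "roll": 0.072, "jaw": 1},
  {"slide": [0, 0, -0.8], "roll": 0.071, "jaw": 1},
  {"slide": [0, 0, -0.4], "roll": 0.071, "jaw": 1},
  {"slide": [0.444, 0.666, 0], "roll": 0, "jaw": 1},
  {"slide": [0.444, 0.666, 0], "roll": 0, "jaw": 1},
  {"slide": [0.444, 0.666, 0], "roll": 0, "jaw": 1},
  {"slide": [0.444, 0.666, 0], "roll": 0, "jaw": 1},
  {"slide": [0.444, 0.666, 0], "roll": 0, "jaw": 1},
  {"slide": [0.444, 0.666, 0], "roll": 0, "jaw": 1},
  {"slide": [0.444, 0.666, 0], "roll": 0, "jaw": 1},
  {"slide": [0.444, 0.666, 0], "roll": 0, "jaw": 1},
  {"slide": [0.444, 0.666, 0], "roll": 0, "jaw": 1},
  {"slide": [0, 0, 0], "roll": 0, "jaw": 1},
  {"slide": [0, 0, 0], "roll": 0, "jaw": 1},
  {"slide": [0, 0, 0], "roll": 0, "jaw": 1},
])

```text
clock: 15.67
eef_pos: [579.6, -369.7, 90.1]
eef_rot: [-3.12, -0.355, 0.001]
contact_force: [0.3, 1.2, 0.2]
finger_gap: 0.629
grip_force: 42.5
```

```bash
python3 -c "
from h import *
plan((581.2,-370.8,-2,None))"
```

```text
at [ 579.6 -369.7   90.1] yaw 12.98 gap 0.629 t 15.6667
4 x [0.011, 0.012, 0.767] roll 0.0
```

arm_command([
  {"slide": [0.07, 0.05, 0.4], "roll": 0, "jaw": 1},
  {"slide": [0, 0, 0.8], "roll": 0, "jaw": 1},
  {"slide": [0, 0, 0.8], "roll": 0, "jaw": 1},
  {"slide": [0, 0, 0.5], "roll": 0, "jaw": 1},
  {"slide": [0, 0, 0.3], "roll": 0, "jaw": 1},
  {"slide": [0, 0, 0.15], "roll": 0, "jaw": 1},
  {"slide": [0, 0, 0.05], "roll": 0, "jaw": 1},
  {"slide": [0, 0, 0.05], "roll": 0, "jaw": 1},
  {"slide": [0, 0, 0], "roll": 0, "jaw": 1},
  {"slide": [0, 0, 0], "roll": 0, "jaw": 1},
])

```text
clock: 16.5
eef_pos: [583.5, -371.8, -0.3]
eef_rot: [3.12, 0.355, 0.002]
contact_force: [0.3, -0.8, -0.8]
finger_gap: 0.626
grip_force: 42.5
```

arm_command([
  {"slide": [-0.02, 0, 0.06], "roll": 0, "jaw": 1},
  {"slide": [0, 0, 0.04], "roll": 0, "jaw": 1},
  {"slide": [0, 0, 0], "roll": 0, "jaw": 1},
  {"slide": [0, 0, 0], "roll": 0, "jaw": 1},
])

```text
clock: 16.83
eef_pos: [583.4, -372.1, -1.6]
eef_rot: [3.12, 0.355, 0.004]
contact_force: [-1.6, 1.9, 12.6]
finger_gap: 0.63
grip_force: 43.8
```

arm_command([
  {"slide": [0, 0, 0], "roll": 0, "jaw": 0},
  {"slide": [0, 0, 0], "roll": 0, "jaw": 0},
  {"slide": [0, 0, 0], "roll": 0, "jaw": 0},
  {"slide": [0, 0, 0], "roll": 0, "jaw": 0},
  {"slide": [0, 0, 0], "roll": 0, "jaw": 0},
  {"slide": [0, 0, -0.4], "roll": 0, "jaw": 0},
  {"slide": [0, 0, -0.8], "roll": 0, "jaw": 0},
  {"slide": [0, 0, -0.8], "roll": 0, "jaw": 0},
  {"slide": [0, 0, -0.8], "roll": -0.0415, "jaw": 0},
  {"slide": [0, 0, -0.8], "roll": -0.04, "jaw": 0},
  {"slide": [0, 0, -0.3], "roll": 0, "jaw": 0},
  {"slide": [0, 0, 0], "roll": 0, "jaw": 0},
  {"slide": [0, 0, 0], "roll": 0, "jaw": 0},
])

```text
clock: 17.92
eef_pos: [582.3, -371.5, 112.8]
eef_rot: [3.094, 0.543, 0.001]
contact_force: [0.5, 0.6, -0.6]
finger_gap: 0.996
grip_force: 0.0
```

```bash
python3 -c "
from h import *
p,a,s=pose();plan((435.9,-59.8,p[2],None),(435.9,-59.8,-6,None))
cv2.imwrite('pics/w8.png',env.snapshot('wrist')[:,:,::-1])"
```

```text
at [ 582.3 -371.5  112.8] yaw 19.9 gap 0.996 t 17.9167
13 x [-0.081, -0.879, -0.0] roll 0.0
5 x [0.0, 0.0, 0.792] roll 0.0
```

arm_command([
  {"slide": [-0.08, -0.879, 0], "roll": 0, "jaw": 0},
  {"slide": [-0.08, -0.879, 0], "roll": 0, "jaw": 0},
  {"slide": [-0.08, -0.879, 0], "roll": 0, "jaw": 0},
  {"slide": [-0.08, -0.879, 0], "roll": 0, "jaw": 0},
  {"slide": [-0.08, -0.879, 0], "roll": 0, "jaw": 0},
  {"slide": [-0.08, -0.879, 0], "roll": 0, "jaw": 0},
  {"slide": [-0.08, -0.879, 0], "roll": 0, "jaw": 0},
  {"slide": [-0.08, -0.879, 0], "roll": 0, "jaw": 0},
  {"slide": [-0.08, -0.879, 0], "roll": 0, "jaw": 0},
  {"slide": [-0.08, -0.879, 0], "roll": 0, "jaw": 0},
  {"slide": [-0.08, -0.879, 0], "roll": 0, "jaw": 0},
  {"slide": [-0.08, -0.879, 0], "roll": 0, "jaw": 0},
  {"slide": [-0.08, -0.879, 0], "roll": 0, "jaw": 0},
  {"slide": [0, 0, 0], "roll": 0, "jaw": 0},
  {"slide": [0, 0, 0], "roll": 0, "jaw": 0},
  {"slide": [0, 0, 0], "roll": 0, "jaw": 0},
])

```text
clock: 19.3
eef_pos: [435.5, -60.1, 111.9]
eef_rot: [-3.094, -0.546, 0.002]
contact_force: [-0.4, 0.3, 0.1]
finger_gap: 0.998
grip_force: 0.0
```

```bash
python3 -c "
from h import *
w=env.snapshot('wrist')[:,:,::-1]; o=cv2.imread('pics/w8.png')
cv2.imwrite('pics/m1.png',np.hstack([w[:,110:510],o[:,110:510]]))
print(wproj([(435.9,-59.8,55)]))
plan((435.9,-59.8,-6,None))"
```

```text
[[311.67700147 211.8635111 ]]
at [436.  -60.6 112.2] yaw 19.97 gap 0.997 t 19.35
5 x [0.001, -0.005, 0.788] roll 0.0
```

View pics/m1.png

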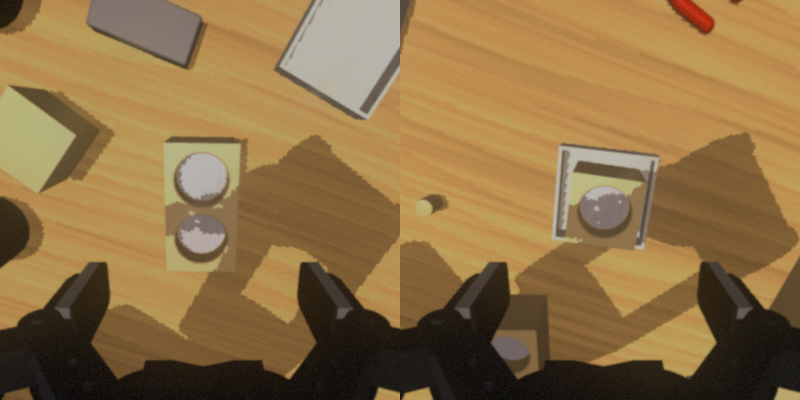

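Left: the two-cup block is centred at (312,207), as predicted. Right: the one-cup block stands in the square carton.

arm_command([
  {"slide": [0.08, 0, 0.8], "roll": 0, "jaw": 0},
  {"slide": [0, 0, 0.8], "roll": 0, "jaw": 0},
  {"slide": [0, 0, 0.8], "roll": 0, "jaw": 0},
  {"slide": [0, 0, 0.8], "roll": 0, "jaw": 0},
  {"slide": [0, 0, 0.5], "roll": 0, "jaw": 0},
  {"slide": [0, 0, 0.25], "roll": 0, "jaw": 0},
  {"slide": [0, 0, 0], "roll": 0, "jaw": 0},
  {"slide": [0, 0, 0], "roll": 0, "jaw": 0},
])

```text
clock: 20.02
eef_pos: [438.3, -59.7, -6.0]
eef_rot: [-3.094, -0.544, 0.001]
contact_force: [0.6, 1.1, 0.5]
finger_gap: 1.003
grip_force: 0.0
```

arm_command([
  {"slide": [0, 0, 0], "roll": 0, "jaw": 1},
  {"slide": [0, 0, 0], "roll": 0, "jaw": 1},
  {"slide": [0, 0, 0], "roll": 0, "jaw": 1},
  {"slide": [0, 0, 0], "roll": 0, "jaw": 1},
  {"slide": [0, 0, 0], "roll": 0, "jaw": 1},
  {"slide": [0, 0, 0], "roll": 0, "jaw": 1},
  {"slide": [0, 0, 0], "roll": 0, "jaw": 1},
], force=50)

```text
clock: 20.6
eef_pos: [438.7, -59.4, -4.7]
eef_rot: [3.093, 0.545, 0.003]
contact_force: [0.3, -0.3, 4.6]
finger_gap: 0.622
grip_force: 52.6
```

```bash
python3 -c "
from h import *
p,a,s=pose();plan((*p[:2],90,10.8),(585.2,354.9,90,None))"
```

```text
at [438.7 -59.4  -4.7] yaw 20.0 gap 0.622 t 20.6
4 x [0.0, 0.0, -0.79] roll 0.0268
17 x [0.434, -0.744, -0.0] roll 0.0
```

arm_command([
  {"slide": [0, 0, -0.4], "roll": 0, "jaw": 1},
  {"slide": [0, 0, -0.8], "roll": 0.027, "jaw": 1},
  {"slide": [0, 0, -0.8], "roll": 0.027, "jaw": 1},
  {"slide": [0, 0, -0.8], "roll": 0.027, "jaw": 1},
  {"slide": [0, 0, -0.4], "roll": 0.026, "jaw": 1},
  {"slide": [0.434, -0.744, 0], "roll": 0, "jaw": 1},
  {"slide": [0.434, -0.744, 0], "roll": 0, "jaw": 1},
  {"slide": [0.434, -0.744, 0], "roll": 0, "jaw": 1},
  {"slide": [0.434, -0.744, 0], "roll": 0, "jaw": 1},
  {"slide": [0.434, -0.744, 0], "roll": 0, "jaw": 1},
  {"slide": [0.434, -0.744, 0], "roll": 0, "jaw": 1},
  {"slide": [0.434, -0.744, 0], "roll": 0, "jaw": 1},
  {"slide": [0.434, -0.744, 0], "roll": 0, "jaw": 1},
  {"slide": [0.434, -0.744, 0], "roll": 0, "jaw": 1},
  {"slide": [0.434, -0.744, 0], "roll": 0, "jaw": 1},
  {"slide": [0.434, -0.744, 0], "roll": 0, "jaw": 1},
  {"slide": [0.434, -0.744, 0], "roll": 0, "jaw": 1},
  {"slide": [0.434, -0.744, 0], "roll": 0, "jaw": 1},
  {"slide": [0.434, -0.744, 0], "roll": 0, "jaw": 1},
  {"slide": [0.434, -0.744, 0], "roll": 0, "jaw": 1},
])

```text
clock: 22.27
eef_pos: [567.0, 307.6, 90.7]
eef_rot: [-3.127, -0.296, -0.0]
contact_force: [1.3, -0.4, -0.8]
finger_gap: 0.623
grip_force: 53.5
```

arm_command([
  {"slide": [0.434, -0.744, 0], "roll": 0, "jaw": 1},
  {"slide": [0.434, -0.744, 0], "roll": 0, "jaw": 1},
  {"slide": [0, 0, 0], "roll": 0, "jaw": 1},
  {"slide": [0, 0, 0], "roll": 0, "jaw": 1},
  {"slide": [0, 0, 0], "roll": 0, "jaw": 1},
])

```text
clock: 22.68
eef_pos: [583.4, 354.5, 90.2]
eef_rot: [3.127, 0.297, -0.001]
contact_force: [-1.3, 0.2, -1.4]
finger_gap: 0.623
grip_force: 53.4
```

```bash
python3 -c "
from h import *
plan((586,355.5,-2,None))
cv2.imwrite('pics/w9.png',env.snapshot('wrist')[:,:,::-1])"
```

```text
at [583.4 354.5  90.2] yaw 10.83 gap 0.623 t 22.6833
4 x [0.023, -0.004, 0.768] roll 0.0
```

arm_command([
  {"slide": [0.09, -0.02, 0.4], "roll": 0, "jaw": 1},
  {"slide": [0, 0, 0.8], "roll": 0, "jaw": 1},
  {"slide": [0, 0, 0.8], "roll": 0, "jaw": 1},
  {"slide": [0, 0, 0.5], "roll": 0, "jaw": 1},
  {"slide": [0, 0, 0.3], "roll": 0, "jaw": 1},
  {"slide": [0, 0, 0.15], "roll": 0, "jaw": 1},
  {"slide": [0, 0, 0.05], "roll": 0, "jaw": 1},
  {"slide": [0, 0, 0.05], "roll": 0, "jaw": 1},
  {"slide": [0, 0, 0], "roll": 0, "jaw": 1},
  {"slide": [0, 0, 0], "roll": 0, "jaw": 1},
])

```text
clock: 23.57
eef_pos: [587.5, 356.5, -0.2]
eef_rot: [-3.127, -0.296, -0.003]
contact_force: [-0.2, 0.1, -1.6]
finger_gap: 0.627
grip_force: 53.4
```

arm_command([
  {"slide": [0, 0, 0.05], "roll": 0, "jaw": 1},
  {"slide": [0, 0, 0.03], "roll": 0, "jaw": 1},
  {"slide": [0, 0, 0], "roll": 0, "jaw": 1},
  {"slide": [0, 0, 0], "roll": 0, "jaw": 1},
])

```text
clock: 23.9
eef_pos: [587.8, 356.6, -1.6]
eef_rot: [-3.127, -0.296, -0.004]
contact_force: [-0.9, -1.1, 8.1]
finger_gap: 0.623
grip_force: 54.3
```

arm_command([
  {"slide": [0, 0, 0], "roll": 0, "jaw": 0},
  {"slide": [0, 0, 0], "roll": 0, "jaw": 0},
  {"slide": [0, 0, 0], "roll": 0, "jaw": 0},
  {"slide": [0, 0, 0], "roll": 0, "jaw": 0},
  {"slide": [0, 0, 0], "roll": 0, "jaw": 0},
  {"slide": [0, 0, -0.4], "roll": 0, "jaw": 0},
  {"slide": [0, 0, -0.8], "roll": 0, "jaw": 0},
  {"slide": [0, 0, -0.8], "roll": 0, "jaw": 0},
  {"slide": [0, 0, -0.8], "roll": -0.053, "jaw": 0},
  {"slide": [0, 0, -0.8], "roll": -0.053, "jaw": 0},
  {"slide": [0, 0, -0.3], "roll": 0, "jaw": 0},
  {"slide": [0, 0, 0], "roll": 0, "jaw": 0},
  {"slide": [0, 0, 0], "roll": 0, "jaw": 0},
])

```text
clock: 24.98
eef_pos: [586.8, 356.1, 113.6]
eef_rot: [-3.095, -0.54, -0.001]
contact_force: [-0.2, 0.6, 0.0]
finger_gap: 0.997
grip_force: 0.0
```

```bash
python3 -c "
from h import *
p,a,s=pose();plan((386.6,-353.4,p[2],None),step=29)
cv2.imwrite('pics/w10.png',env.snapshot('wrist')[:,:,::-1])"
```

```text
at [586.8 356.1 113.6] yaw 19.79 gap 0.997 t 24.9833
26 x [-0.549, 0.769, -0.0] roll 0.0
```

arm_command([
  {"slide": [-0.549, 0.769, 0], "roll": 0, "jaw": 0},
  {"slide": [-0.549, 0.769, 0], "roll": 0, "jaw": 0},
  {"slide": [-0.549, 0.769, 0], "roll": 0, "jaw": 0},
  {"slide": [-0.549, 0.769, 0], "roll": 0, "jaw": 0},
  {"slide": [-0.549, 0.769, 0], "roll": 0, "jaw": 0},
  {"slide": [-0.549, 0.769, 0], "roll": 0, "jaw": 0},
  {"slide": [-0.549, 0.769, 0], "roll": 0, "jaw": 0},
  {"slide": [-0.549, 0.769, 0], "roll": 0, "jaw": 0},
  {"slide": [-0.549, 0.769, 0], "roll": 0, "jaw": 0},
  {"slide": [-0.549, 0.769, 0], "roll": 0, "jaw": 0},
  {"slide": [-0.549, 0.769, 0], "roll": 0, "jaw": 0},
  {"slide": [-0.549, 0.769, 0], "roll": 0, "jaw": 0},
  {"slide": [-0.549, 0.769, 0], "roll": 0, "jaw": 0},
])

```text
clock: 26.12
eef_pos: [485.5, 0.2, 111.6]
eef_rot: [-3.093, -0.541, 0.005]
contact_force: [1.3, 0.7, -0.0]
finger_gap: 1.001
grip_force: 0.0
```

arm_command([
  {"slide": [-0.549, 0.769, 0], "roll": 0, "jaw": 0},
  {"slide": [-0.549, 0.769, 0], "roll": 0, "jaw": 0},
  {"slide": [-0.549, 0.769, 0], "roll": 0, "jaw": 0},
  {"slide": [-0.549, 0.769, 0], "roll": 0, "jaw": 0},
  {"slide": [-0.549, 0.769, 0], "roll": 0, "jaw": 0},
  {"slide": [-0.549, 0.769, 0], "roll": 0, "jaw": 0},
  {"slide": [-0.549, 0.769, 0], "roll": 0, "jaw": 0},
  {"slide": [-0.549, 0.769, 0], "roll": 0, "jaw": 0},
  {"slide": [-0.549, 0.769, 0], "roll": 0, "jaw": 0},
  {"slide": [-0.549, 0.769, 0], "roll": 0, "jaw": 0},
  {"slide": [-0.549, 0.769, 0], "roll": 0, "jaw": 0},
  {"slide": [-0.549, 0.769, 0], "roll": 0, "jaw": 0},
  {"slide": [-0.549, 0.769, 0], "roll": 0, "jaw": 0},
  {"slide": [0, 0, 0], "roll": 0, "jaw": 0},
  {"slide": [0, 0, 0], "roll": 0, "jaw": 0},
  {"slide": [0, 0, 0], "roll": 0, "jaw": 0},
])

```text
clock: 27.45
eef_pos: [387.5, -352.2, 111.8]
eef_rot: [-3.091, -0.54, 0.002]
contact_force: [0.7, 0.2, 0.9]
finger_gap: 0.999
grip_force: 0.0
```

```bash
python3 -c "
from h import *
w=env.snapshot('wrist')[:,:,::-1]; o=cv2.imread('pics/w10.png')
cv2.imwrite('pics/m2.png',np.hstack([w[:,110:510],o[:,110:510]]))
print(wproj([(386.6,-353.4,55)]))
plan((386.6,-353.4,-6,None))"
```

```text
[[314.27770537 214.01857069]]
at [ 387.7 -351.9  112.1] yaw 19.89 gap 1.002 t 27.5
5 x [-0.01, 0.007, 0.787] roll 0.0
```

View pics/m2.png

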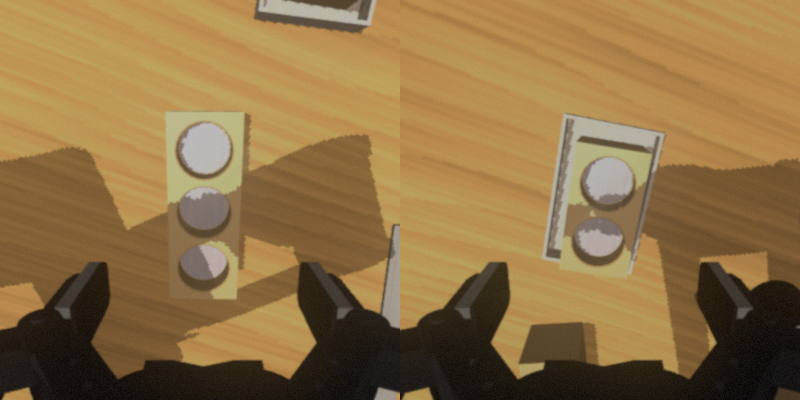

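Left: the three-cup block's middle cup is at (314,209). Right: the two-cup block stands in the middle carton.

arm_command([
  {"slide": [0.08, 0.01, 0.8], "roll": 0, "jaw": 0},
  {"slide": [0, 0, 0.8], "roll": 0, "jaw": 0},
  {"slide": [0, 0, 0.8], "roll": 0, "jaw": 0},
  {"slide": [0, 0, 0.8], "roll": 0, "jaw": 0},
  {"slide": [0, 0, 0.5], "roll": 0, "jaw": 0},
  {"slide": [0, 0, 0.25], "roll": 0, "jaw": 0},
  {"slide": [0, 0, 0], "roll": 0, "jaw": 0},
  {"slide": [0, 0, 0], "roll": 0, "jaw": 0},
])

```text
clock: 28.17
eef_pos: [390.9, -352.3, -5.2]
eef_rot: [-3.093, -0.544, 0.001]
contact_force: [-0.1, 0.2, 1.7]
finger_gap: 1.0
grip_force: 0.0
```

arm_command([
  {"slide": [0, 0, 0], "roll": 0, "jaw": 1},
  {"slide": [0, 0, 0], "roll": 0, "jaw": 1},
  {"slide": [0, 0, 0], "roll": 0, "jaw": 1},
  {"slide": [0, 0, 0], "roll": 0, "jaw": 1},
  {"slide": [0, 0, 0], "roll": 0, "jaw": 1},
  {"slide": [0, 0, 0], "roll": 0, "jaw": 1},
  {"slide": [0, 0, 0], "roll": 0, "jaw": 1},
], force=60)

```text
clock: 28.75
eef_pos: [391.3, -353.5, -4.0]
eef_rot: [3.093, 0.543, 0.002]
contact_force: [-0.2, 0.9, 5.3]
finger_gap: 0.621
grip_force: 63.8
```

```bash
python3 -c "
from h import *
p,a,s=pose();plan((*p[:2],90,-8.4),(632.4,-132.3,90,None))"
```

```text
at [ 391.3 -353.5   -4. ] yaw 19.9 gap 0.621 t 28.75
5 x [0.0, 0.0, -0.627] roll 0.0659
13 x [0.529, -0.651, -0.0] roll 0.0
```

arm_command([
  {"slide": [0, 0, -0.4], "roll": 0, "jaw": 1},
  {"slide": [0, 0, -0.8], "roll": 0.066, "jaw": 1},
  {"slide": [0, 0, -0.8], "roll": 0.066, "jaw": 1},
  {"slide": [0, 0, -0.8], "roll": 0.066, "jaw": 1},
  {"slide": [0, 0, -0.4], "roll": 0.066, "jaw": 1},
  {"slide": [0, 0, 0], "roll": 0.066, "jaw": 1},
  {"slide": [0.529, -0.651, 0], "roll": 0, "jaw": 1},
  {"slide": [0.529, -0.651, 0], "roll": 0, "jaw": 1},
  {"slide": [0.529, -0.651, 0], "roll": 0, "jaw": 1},
  {"slide": [0.529, -0.651, 0], "roll": 0, "jaw": 1},
  {"slide": [0.529, -0.651, 0], "roll": 0, "jaw": 1},
  {"slide": [0.529, -0.651, 0], "roll": 0, "jaw": 1},
  {"slide": [0.529, -0.651, 0], "roll": 0, "jaw": 1},
  {"slide": [0.529, -0.651, 0], "roll": 0, "jaw": 1},
  {"slide": [0.529, -0.651, 0], "roll": 0, "jaw": 1},
  {"slide": [0.529, -0.651, 0], "roll": 0, "jaw": 1},
  {"slide": [0.529, -0.651, 0], "roll": 0, "jaw": 1},
  {"slide": [0.529, -0.651, 0], "roll": 0, "jaw": 1},
  {"slide": [0.529, -0.651, 0], "roll": 0, "jaw": 1},
])

```text
clock: 30.33
eef_pos: [632.7, -131.3, 91.1]
eef_rot: [-3.133, 0.232, 0.0]
contact_force: [0.5, -0.5, -2.6]
finger_gap: 0.619
grip_force: 64.0
```

arm_command([
  {"slide": [0, 0, 0], "roll": 0, "jaw": 1},
  {"slide": [0, 0, 0], "roll": 0, "jaw": 1},
  {"slide": [0, 0, 0], "roll": 0, "jaw": 1},
])

```text
clock: 30.58
eef_pos: [631.3, -132.4, 90.7]
eef_rot: [3.133, -0.231, -0.002]
contact_force: [-0.2, 0.5, -2.4]
finger_gap: 0.624
grip_force: 64.1
```

```bash
python3 -c "
from h import *
plan((633.5,-132,-2,-8.4))"
```

```text
at [ 631.3 -132.4   90.7] yaw -8.42 gap 0.624 t 30.5833
!! roll with xy
4 x [0.018, -0.006, 0.772] roll -0.0001
```

arm_command([
  {"slide": [0.03, -0.01, 0.4], "roll": 0, "jaw": 1},
  {"slide": [0, 0, 0.8], "roll": 0, "jaw": 1},
  {"slide": [0, 0, 0.8], "roll": 0, "jaw": 1},
  {"slide": [0, 0, 0.5], "roll": 0, "jaw": 1},
  {"slide": [0, 0, 0.3], "roll": 0, "jaw": 1},
  {"slide": [0, 0, 0.15], "roll": 0, "jaw": 1},
  {"slide": [0, 0, 0.05], "roll": 0, "jaw": 1},
  {"slide": [0, 0, 0.05], "roll": 0, "jaw": 1},
  {"slide": [0, 0, 0], "roll": 0, "jaw": 1},
  {"slide": [0, 0, 0], "roll": 0, "jaw": 1},
])

```text
clock: 31.42
eef_pos: [633.9, -132.5, 0.2]
eef_rot: [3.133, -0.231, 0.003]
contact_force: [-0.5, -0.0, -2.3]
finger_gap: 0.621
grip_force: 64.2
```

arm_command([
  {"slide": [0, 0, 0.05], "roll": 0, "jaw": 1},
  {"slide": [0, 0, 0.03], "roll": 0, "jaw": 1},
  {"slide": [0, 0, 0], "roll": 0, "jaw": 1},
  {"slide": [0, 0, 0], "roll": 0, "jaw": 1},
])

```text
clock: 31.75
eef_pos: [634.1, -132.5, -1.0]
eef_rot: [3.132, -0.231, 0.004]
contact_force: [-2.3, 0.7, 7.8]
finger_gap: 0.621
grip_force: 65.5
```

arm_command([
  {"slide": [0, 0, 0], "roll": 0, "jaw": 0},
  {"slide": [0, 0, 0], "roll": 0, "jaw": 0},
  {"slide": [0, 0, 0], "roll": 0, "jaw": 0},
  {"slide": [0, 0, 0], "roll": 0, "jaw": 0},
  {"slide": [0, 0, 0], "roll": 0, "jaw": 0},
  {"slide": [0, 0, -0.4], "roll": 0, "jaw": 0},
  {"slide": [0, 0, -0.8], "roll": 0, "jaw": 0},
  {"slide": [0, 0, -0.8], "roll": 0, "jaw": 0},
  {"slide": [0, 0, -0.8], "roll": 0, "jaw": 0},
  {"slide": [0, 0, -0.8], "roll": 0, "jaw": 0},
  {"slide": [0, 0, -0.3], "roll": 0, "jaw": 0},
  {"slide": [0, 0, 0], "roll": 0, "jaw": 0},
])

```text
clock: 32.75
eef_pos: [635.3, -132.9, 117.2]
eef_rot: [3.132, -0.231, 0.009]
contact_force: [0.2, 0.4, -0.5]
finger_gap: 0.998
grip_force: 0.0
```

arm_command([
  {"slide": [-0.49, 0.77, 0], "roll": 0, "jaw": 0},
  {"slide": [-0.49, 0.77, 0], "roll": 0, "jaw": 0},
  {"slide": [-0.49, 0.77, 0], "roll": 0, "jaw": 0},
  {"slide": [-0.49, 0.77, 0], "roll": 0, "jaw": 0},
  {"slide": [-0.49, 0.77, 0], "roll": 0, "jaw": 0},
  {"slide": [-0.49, 0.77, 0], "roll": 0, "jaw": 0},
  {"slide": [-0.49, 0.77, 0], "roll": 0, "jaw": 0},
  {"slide": [-0.49, 0.77, 0], "roll": 0, "jaw": 0},
  {"slide": [-0.49, 0.77, 0], "roll": 0, "jaw": 0},
  {"slide": [-0.49, 0.77, 0], "roll": 0, "jaw": 0},
  {"slide": [-0.49, 0.77, 0], "roll": 0, "jaw": 0},
  {"slide": [-0.49, 0.77, 0], "roll": 0, "jaw": 0},
  {"slide": [-0.49, 0.77, 0], "roll": 0, "jaw": 0},
  {"slide": [0, 0, 0], "roll": 0, "jaw": 0},
  {"slide": [0, 0, 0], "roll": 0, "jaw": 0},
  {"slide": [0, 0, 0], "roll": 0, "jaw": 0},
])

```text
clock: 34.08
eef_pos: [399.5, -400.1, 112.7]
eef_rot: [-3.131, 0.232, 0.002]
contact_force: [0.0, 0.3, -0.1]
finger_gap: 1.002
grip_force: 0.0
```

```bash
python3 -c "
from h import *
t=env.snapshot('top')[:,:,::-1]
cv2.imwrite('pics/end.png',cv2.convertScaleAbs(cv2.resize(t[110:310,140:500],None,fx=2.22,fy=2.22,interpolation=2),alpha=1.3))"
```

```text
(no output)
```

View pics/end.png

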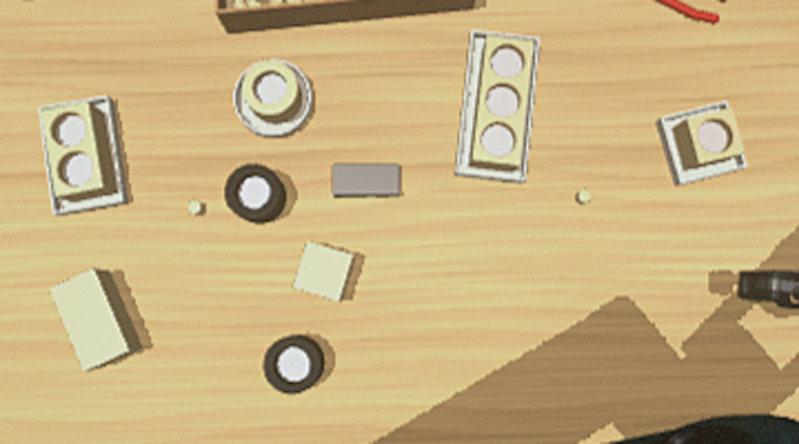

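All four holders stand in their cartons: two-cup at (75,150), round at (273,90), three-cup at (502,100), one-cup at (712,137). The blanks and black look-alikes have not moved.

```bash
python3 -c "
from bench import env
print(env.job_done())"
```

```text
the job is handed in; nothing more can be done
None
```

All four holders stand in their matching cartons and the job is handed in at about 34 s; my first grasp of the round holder missed and slid it about 16 mm along the table, but the second held, and the blanks and black look-alikes were not moved.

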